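Slacken the brass-winged string tensioner whose thread hand is unknown

TASK

Slacken the string tensioner with the brass wing key. Nobody remembers whether its thread is left- or right-handed, so try to turn the key, feel which way gives, and turn it that way by at least 45 degrees, leaving it there. Leave the black and the blue wing keys as they are.

Things in the scene. Friction and masses are not known exactly. Their poses are not given: they have to be found in the camera images.
- brass_wing_grip (a point): centre of the brass wing key: an upright flat bar 60 mm long (this point's x), 12 mm thick (y), from 60 to 94 mm above the bench (this point at 79), turning about the vertical axis through this point. Under it a grey casting 80 x 80 mm, top at 51 mm, with a 44 mm round boss up to 55 mm, screwed down. Black- and blue-keyed twins stand over 150 mm away, places swapped at random.
- brass_wing (a joint): angle of the brass key, rad, near 0 at the start, growing counter-clockwise seen from above; about 0.2 N m of friction, stays where it is left. One way, not visible and changing from start to start, it has about 0.1 rad of play and then binds springily (0.2 to 0.3 rad if pushed, never 0.4); the other way it turns freely to 1.75 rad.
- black_wing (a joint): angle of the black key of another tensioner, same shape, to be left alone; near 0 at the start
- blue_wing (a joint): angle of the blue key of the third tensioner, same shape, to be left alone; near 0 at the start
Things that resemble listed ones, but are neither listed nor needed, are in the scene too. Leave any pink look-alike of the part that bears black_wing alone. What is shaped like the part that bears blue_wing but red is not meant.

How it is judged:
At the end, for the whole second after the job is handed in: The brass key stands at rest, turned by more than 0.7 rad (40 degrees) from zero in the direction that gives; the black and blue keys are within 0.2 rad (11 degrees) of zero ((value of joint brass_wing above 0.7 rad or value of joint brass_wing below -0.7 rad) and velocity of joint brass_wing between -0.1 and 0.1 rad/s and value of joint black_wing between -0.2 and 0.2 rad and value of joint blue_wing between -0.2 and 0.2 rad); the robot touches nothing.
It fails at once if the black or the blue key is turned by more than 0.2 rad (value of joint any of black_wing, blue_wing above 0.2 rad or value of joint any of black_wing, blue_wing below -0.2 rad).
It also fails if it takes over 38 s, if anything falls off the work surface, if the arm or the gripper's body presses on something with over 40 N, if the wrist force passes 120 N, or if a joint passes its speed limit or range.

ROBOT

A 6-joint arm with a two-finger parallel gripper is mounted at the origin on the work surface. World frame = base frame: x ahead of the robot, y to its left, z up, the work surface at z = 0. Lengths are in m, angles in rad, forces in N, time in s.
With the tool pointing down it reaches from about 0.425 to 0.95 m from the base axis. Payload 3.5 kg.
Tool frame: the origin (TCP) lies on the centre line of the jaws, within the pads' length; the fingertips stand 14 mm ahead of it and the grasp point (between the pads) lies 5 mm behind it (ctrl.finger_overhang is the distance from the TCP to the fingertips, in m); z points along the fingers, y is the line along which they close (so a half turn about z gives the same grasp; the last joint's range is limited). The gripper opens to 85 mm and grips with 20 to 120 N. Pads are 22 mm wide; open, the fingers measure 114 mm over their backs; the gripper's body (76 mm by 85 mm) begins 54 mm behind the grasp point. The pads swing forward as they close: fully open they stand 13 mm farther back than shut.
Start: joints at [0.99, 0.286, 1.577, -0, 1.279, -0.15], TCP at [0.282, 0.613, 0.223] pointing down, gripper open.
Joint ranges: [-2.77, 2.77], [-0.9, 2.22], [0.21, 2.48], [-1.53, 4.67], [0.24, 2.81], [-2.84, 2.84]. Speed limits (rad/s): [2.79, 2.79, 3.14, 3.14, 3.14, 3.14].

INTERFACE

Orientations are given as a unit quaternion [x, y, z, w].
In Python, from plant import ctrl gives the robot as it stands.
- The arm moves only by the tool send_rows, never from a script. Its argument "moves" is text: rows parted by semicolons, each of 7 numbers parted by spaces: the turn, a rotation vector about the tool's x, y, z in units of 360 degrees (1.0 is 360 degrees), then the shift along the tool's x, y, z in units of 20 cm (1.0 is 20 cm), then the gripper's target within -1 to 1 (fully open at 1, half-way at 0, shut at -1). A call has 1 to 12 rows; each row is the pose to reach, as a shift and turn from the pose commanded when the call began, along the tool's axes at that moment, turning the shorter way round; what a row does not reach only later rows make up. A row lasts 1/8 s, in which the tool goes at most 62.5 mm and 10.7 degrees, less where a joint would pass 70% of its speed; a pose out of reach is approached as far as the arm can. A call with a number of a shift or a turn outside -1 to 1 is refused whole. A call with a gripper value outside its range is refused whole. The fingers move at their own pace and stop on an object; "newtons" is the grip in N (left out, the last holds). Time passes only in rows, so rows that repeat a pose let the fingers close. It gives the time, the measured TCP pose, the force, the opening and the grip force at its end, in the units of the state.
- ctrl.get_state(): the state, without advancing time (a new reading comes with each control period).
- ctrl.read_camera(name): name is "side" or "top"; returns a dict with "image" (384x512x3 uint8, red, green, blue), "fovy" (degrees; the focal length in pixels is half the picture's height over the tangent of half this angle, whatever the lens; pixels are square), "cx", "cy" (the principal point, pixels), "extrinsics" (4x4, takes a point from camera to world coordinates). Camera axes: x right, y up, looking along -z (the intrinsics and any distortion apply to the point x, -y, -z); pixel columns grow to the right and rows downward; lengths in m; the calibration is good to about 2 mm. A picture is of the moment at which its call begins. There is no depth.
- ctrl.sign_off(): hands the job in; it is judged then, once.
The state is a dict: "time": time; "qpos": joint angles; "dq": joint speeds; "joint_efforts": joint torques, N m; "eef_pos": TCP position; "tcp_rot": TCP orientation; "contact_force": force on the tool from outside, world axes, zero at the start; "wrist_torque": the same for the moment, N m; "opening": opening from 0.0 (shut) to 1.0 (fully open); "finger_force": force on a finger pad.
Only numpy, scipy, OpenCV 4.12 (cv2) and the standard library are available. Lean on these libraries where they do the work, as an engineer would, in place of code of your own. Each camera call takes 0.05 s, during which the arm holds its last target. There are 200 camera calls.

## Working session

There is one attempt and no reset: what is moved stays moved. The work goes in short steps, Python scripts to look and compute and a tool call to move; the robot and the scene stay as the last step left them, time stands still between calls to the robot, and variables do not carry over. Pictures are saved under pics/ and viewed, at most 10 in all, crops included, and the job is handed in when it is done.

Besides the shell and the picture viewer there is one more tool, called after "Request:" as name(argument=value, ...), one argument or row to a line, values as JSON. send_rows: Moves the arm, as the interface text tells. Its arguments: {"type":"object","properties":{"moves":{"type":"string"},"newtons":{"type":"number"}},"required":["moves"]}

```bash
mkdir -p pics; ls
cat > h.py <<'E'
import numpy as np, cv2
from plant import ctrl
def cam(n): return ctrl.read_camera(n)
def ray(c,u,v):
    f=c["image"].shape[0]/2/np.tan(np.radians(c["fovy"])/2); E=np.array(c["extrinsics"])
    d=E[:3,:3]@np.array([(u-c["cx"])/f,-(v-c["cy"])/f,-1]); return E[:3,3],d
def plane(c,u,v,z):
    o,d=ray(c,u,v); return o+d*(z-o[2])/d[2]
E
python3 - <<'E'
from h import *
s=ctrl.get_state(); print(s)
ims=[]
for n in("side","top"):
    c=cam(n); cv2.imwrite(f"pics/{n}0.png",c["image"][:,:,::-1]); print(n,{k:v for k,v in c.items() if k!="image"})
E
```

```text
pics
{'time': 0.0, 'qpos': array([ 9.90012128e-01,  2.87205162e-01,  1.57819110e+00,  4.98787681e-06,
        1.27860709e+00, -1.50002675e-01]), 'dq': array([ 0.00072183,  0.00090825, -0.00098931,  0.00090674, -0.00075743,
        0.00050839]), 'joint_efforts': array([ 1.26797175e-03, -4.05964100e+01, -2.92636192e+01, -4.16943851e-05,
        5.73365527e-03,  2.16292511e-05]), 'eef_pos': array([0.28146033, 0.61276413, 0.22121324]), 'tcp_rot': array([ 2.13729726e-01,  9.76892088e-01, -1.12492155e-03, -4.32920737e-04]), 'contact_force': array([-0.36573023,  0.18381818, -0.82211123]), 'wrist_torque': array([ 0.01961713, -0.0049974 ,  0.01807942]), 'finger_force': 0.0, 'opening': 0.9989902454208547}
side {'fovy': 42.114999106741806, 'cx': 257.41590988186994, 'cy': 194.2770141773967, 'extrinsics': array([[ 0.98637609,  0.10840844, -0.12373283,  0.38897553],
       [-0.16391808,  0.58416425, -0.79491068, -0.85657566],
       [-0.01389473,  0.80436294,  0.59397576,  0.68655676],
       [ 0.        ,  0.        ,  0.        ,  1.        ]])}
top {'fovy': 47.59531775062848, 'cx': 253.79002002068245, 'cy': 194.42244613742204, 'extrinsics': array([[ 0.00854582,  0.98864547, -0.15002366,  0.35729475],
       [-0.99995536,  0.00905396,  0.00270437, -0.02025878],
       [ 0.00403197,  0.14999385,  0.98867871,  1.04891472],
       [ 0.        ,  0.        ,  0.        ,  1.        ]])}
```

View pics/top0.png

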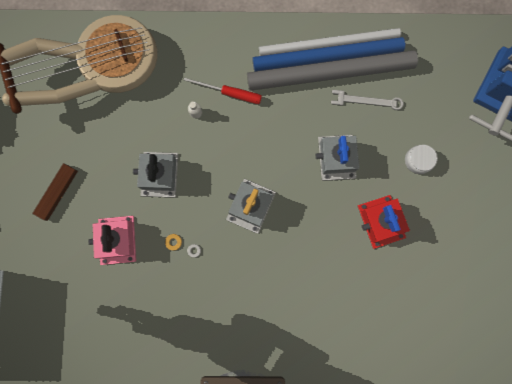

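View pics/side0.png

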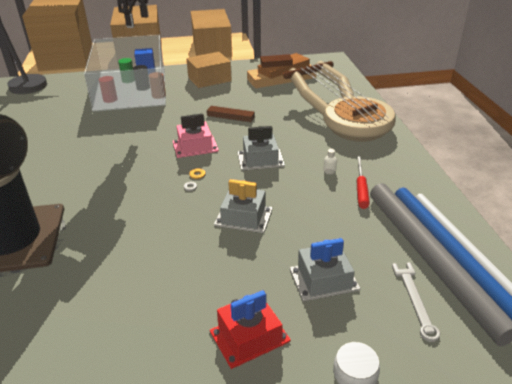

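The top view shows the brass key at about (251,202) on a grey casting. The black key is at (153,168) and the blue at (344,150). The pink (107,238) and red (392,219) look-alikes are not meant. In the side view the brass key is at (242,189). It is the only brass-coloured bar; the ring at (174,242) is flat on the bench.

Run:
```python
from h import *
P={}
def tri(a,b):
    (o,d),(p,e)=a,b; d=d/np.linalg.norm(d);e=e/np.linalg.norm(e)
    t=np.linalg.lstsq(np.c_[d,-e],p-o,rcond=None)[0]; x,y=o+t[0]*d,p+t[1]*e
    return (x+y)/2,np.linalg.norm(x-y)
cs={}
for n,roi in(("top",(230,180,275,225)),("side",(222,170,262,205))):
    c=cam(n); cs[n]=c; im=c["image"]; h=cv2.cvtColor(im,cv2.COLOR_RGB2HSV)
    m=cv2.inRange(h,(10,130,90),(30,255,255)); k=np.zeros_like(m); x0,y0,x1,y1=roi; k[y0:y1,x0:x1]=m[y0:y1,x0:x1]
    M=cv2.moments(k,True); u,v=M["m10"]/M["m00"],M["m01"]/M["m00"]; P[n]=(u,v)
    pts=cv2.findNonZero(k)[:,0].astype(float)
    print(n,u,v,M["m00"],plane(c,u,v,.079))
    w=np.array([plane(c,a,b,.085)[:2] for a,b in pts]); q=w-w.mean(0); U,S,V=np.linalg.svd(q,full_matrices=False)
    a=q@V[0]; print(" axis deg",np.degrees(np.arctan2(V[0][1],V[0][0])),"len",np.ptp(a),"wid",np.ptp(q@V[1]))
    cv2.imwrite(f"pics/{n}1.png",cv2.resize(im[y0-40:y1+40,x0-40:x1+40,::-1],None,fx=4,fy=4,interpolation=cv2.INTER_CUBIC))
print(tri(ray(cs["top"],*P["top"]),ray(cs["side"],*P["side"])))
```

```text
top 250.40251572327045 201.1069182389937 159.0 [ 0.48920335 -0.01542687  0.079     ]
 axis deg 156.36640681442893 len 0.05941646337611885 wid 0.01906903803375493
side 242.37530266343825 188.3002421307506 413.0 [ 0.48811536 -0.01705331  0.079     ]
 axis deg -63.7290128212587 len 0.07792625636668842 wid 0.06021652516508413
(array([ 0.48882863, -0.01541139,  0.07787477]), np.float64(0.0010460640918393688))
```

View pics/top1.png

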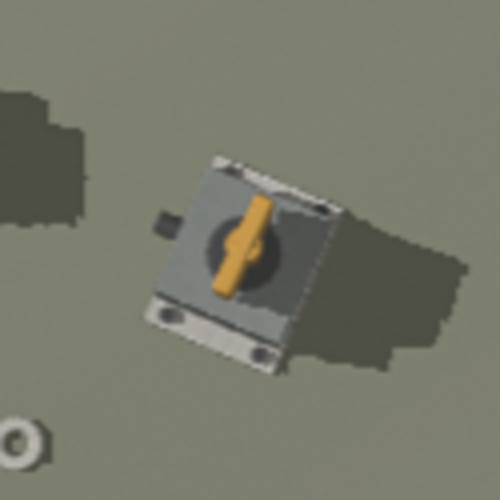

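Key at (0.489, -0.0155), about 78 mm high, which fits the stated 79. Its axis is at 156.4° and its length 59 mm, so both match. The crop confirms the brass bar sits on a grey casting. The tool's x axis is at 155.3°, already almost in line with the key, so I'm moving above it.

Request:
send_rows(
  moves="0 0 0 -0.75 -0.81 0 1;0 0 0 -0.75 -0.81 0 1;0 0 0 -0.75 -0.81 0 1;0 0 0 -0.75 -0.81 0 1;0 0 0 -0.75 -0.81 0 1",
  newtons=60,
)

```text
time: 0.82
eef_pos: [0.3511, 0.4018, 0.2226]
tcp_rot: [0.215, 0.977, -0.0, 0.0]
contact_force: [-0.2, 0.1, 0.8]
opening: 0.999
finger_force: 0.0
```

Request:
send_rows(
  moves="0 0 0 -0.75 -0.81 0 1;0 0 0 -0.75 -0.81 0 1;0 0 0 -0.75 -0.81 0 1;0 0 0 -0.75 -0.81 0 1;0 0 0 -0.75 -0.81 0 1",
)

```text
time: 1.45
eef_pos: [0.4198, 0.1929, 0.2228]
tcp_rot: [0.215, 0.977, 0.0, 0.0]
contact_force: [0.3, 0.6, -0.2]
opening: 1.001
finger_force: 0.0
```

Request:
send_rows(
  moves="0 0 0 -0.75 -0.81 0.3 1;0 0 0 -0.75 -0.81 0.3 1;0 0 0 -0.75 -0.81 0.3 1;0 0 0 -0.75 -0.81 0.3 1;0 0 0 -0.75 -0.81 0.3 1;0 0 0 -0.75 -0.81 0.3 1;0 0 0 -0.75 -0.81 0.3 1",
)

```text
time: 2.33
eef_pos: [0.4879, -0.0145, 0.163]
tcp_rot: [0.213, 0.977, 0.0, 0.0]
contact_force: [0.3, -0.1, -0.5]
opening: 1.004
finger_force: 0.0
```

```bash
cat > rel.py <<'E'
from h import *
from scipy.spatial.transform import Rotation as R
import sys
s=ctrl.get_state(); r=R.from_quat(s["tcp_rot"]); t=np.array([.489,-.0155,.078])
X=r.as_matrix()[:,0]
print(s["time"],s["eef_pos"],"yaw",np.degrees(np.arctan2(X[1],X[0])),"tilt z",r.as_matrix()[:,2],"rel units",r.inv().apply(t-s["eef_pos"])/.2)
print("q6",s["qpos"][5],"F",s["contact_force"],"T",s["wrist_torque"],s["opening"],s["finger_force"])
E
python3 rel.py
python3 - <<'E'
from h import *
c=cam("side"); cv2.imwrite("pics/s2.png",cv2.resize(c["image"][110:240,160:330,::-1],None,fx=4,fy=4))
E
```

```text
2.325 [ 0.48787022 -0.01452995  0.16300301] yaw 155.4572116471102 tilt z [ 6.22833932e-04  2.08025061e-04 -9.99999784e-01] rel units [-0.0069491  -0.00225601  0.42501747]
q6 -1.3807966393989504 F [ 0.26976901 -0.07735151 -0.49818158] T [ 0.01461153 -0.0098804  -0.02384602] 1.003865471682057 0.0
```

View pics/s2.png

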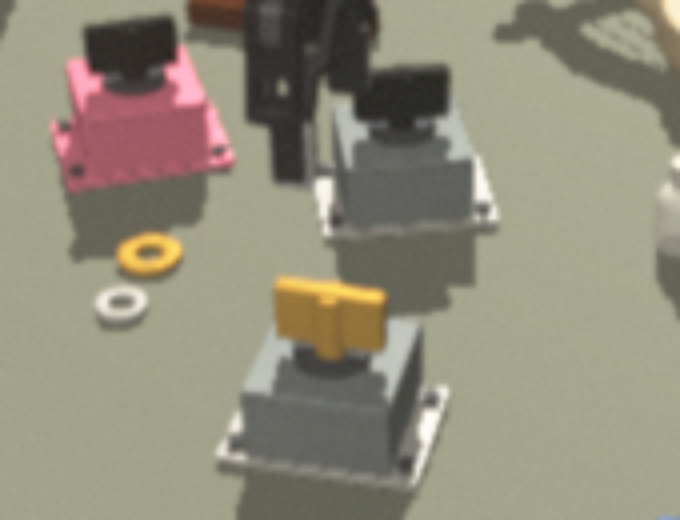

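The crop shows the near fingertip at about crop (290,180), full image (232,155), and the brass key intact with a small round hub. I'll check that the fingertip position is consistent.

Run:
```python
from h import *
c=cam("side"); print(plane(c,232.5,154,.163-.014+.013), "expect ~(0.468,-0.057)")
c=cam("top"); cv2.imwrite("pics/t2.png",cv2.resize(c["image"][140:270,170:340,::-1],None,fx=4,fy=4))
```

```text
[ 0.47158927 -0.01234304  0.162     ] expect ~(0.468,-0.057)
```

View pics/t2.png

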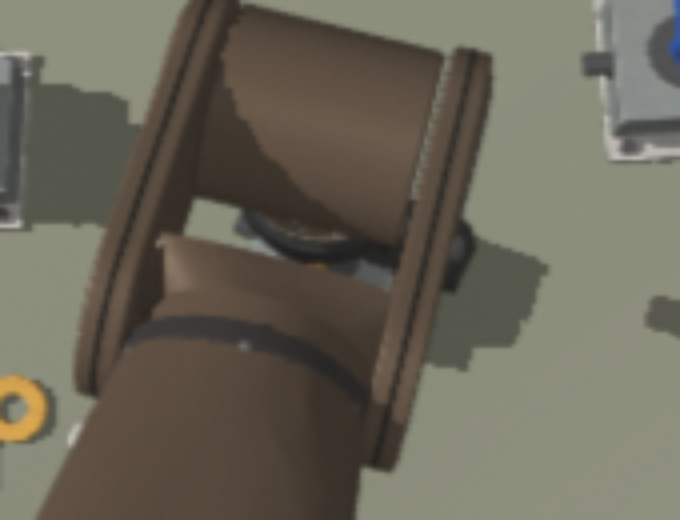

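The top view shows the wrist right over the brass casting, and the arm covers the key. The fingertip estimate is about 4 cm off in y, so I'll look at the gripper more carefully in the side view.

Run:
```python
from h import *
c=cam("side"); im=c["image"].copy()
f=192/np.tan(np.radians(c["fovy"])/2);E=np.linalg.inv(c["extrinsics"])
def proj(p):
    q=E[:3,:3]@p+E[:3,3]; return c["cx"]+f*q[0]/-q[2], c["cy"]-f*q[1]/-q[2]
s=ctrl.get_state(); p=s["eef_pos"]; y=np.array([.4176,.909,0])
big=cv2.resize(im[40:220,150:330,::-1],None,fx=3.3,fy=3.3)
for q,col in((p,(0,0,255)),(p+[0,0,-.001]-y*.043,(0,255,0)),(p+[0,0,-.001]+y*.043,(255,0,0)),(np.array([.489,-.0155,.094]),(255,0,255))):
    u,v=proj(q); print(u,v); cv2.circle(big,(int((u-150)*3.3),int((v-40)*3.3)),4,col,-1)
cv2.imwrite("pics/s3.png",big)
```

```text
240.7561190189843 153.56725448566746
234.31833888507222 165.47989826861462
246.80883723672287 143.25701503928806
242.4628651384714 181.94705111674963
```

View pics/s3.png

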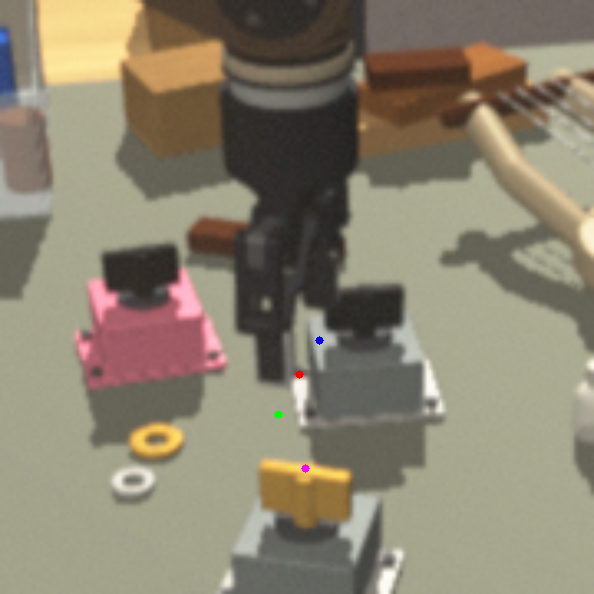

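The overlay shows the lateral position fits: the fingertips at (270,380) and (320,305) straddle the centre column. But they sit about 10 px higher than the reported TCP implies (dots at (278,414) and (320,340)). I'll shut the gripper here to measure where the tips end.

Request:
send_rows(
  moves="0 0 0 0 0 0 -1;0 0 0 0 0 0 -1;0 0 0 0 0 0 -1;0 0 0 0 0 0 -1;0 0 0 0 0 0 -1;0 0 0 0 0 0 -1;0 0 0 0 0 0 -1;0 0 0 0 0 0 -1",
)

```text
time: 3.52
eef_pos: [0.4878, -0.0162, 0.1626]
tcp_rot: [0.214, 0.977, -0.0, -0.0]
contact_force: [-0.4, 0.0, 0.6]
opening: 0.001
finger_force: 0.0
```

```bash
python3 rel.py
python3 - <<'E'
from h import *
c=cam("side"); im=c["image"].copy()
f=192/np.tan(np.radians(c["fovy"])/2);E=np.linalg.inv(c["extrinsics"])
def proj(p):
    q=E[:3,:3]@p+E[:3,3]; return c["cx"]+f*q[0]/-q[2], c["cy"]-f*q[1]/-q[2]
p=ctrl.get_state()["eef_pos"]
big=cv2.resize(im[60:200,180:310,::-1],None,fx=4.2,fy=4.2)
for q,col in((p,(0,0,255)),(p+[0,0,-.014],(0,255,0)),(p+[0,0,.02],(255,255,0))):
    u,v=proj(q); print(u,v); cv2.circle(big,(int((u-180)*4.2),int((v-60)*4.2)),3,col,-1)
cv2.imwrite("pics/s4.png",big)
E
```

```text
3.525 [ 0.48777115 -0.01619183  0.16260832] yaw 155.31653165023783 tilt z [-1.49015189e-05 -3.02884766e-06 -1.00000000e+00] rel units [-0.0041435   0.00571274  0.42304152]
q6 -1.3814126678308813 F [-0.42840476  0.02123573  0.55040748] T [ 0.00822488 -0.02916522  0.01052569] 0.0006628259879869695 0.0
240.80590090057288 153.9375925153138
241.04108487741811 159.8900993918703
240.46299719097647 145.2586990092625
```

View pics/s4.png

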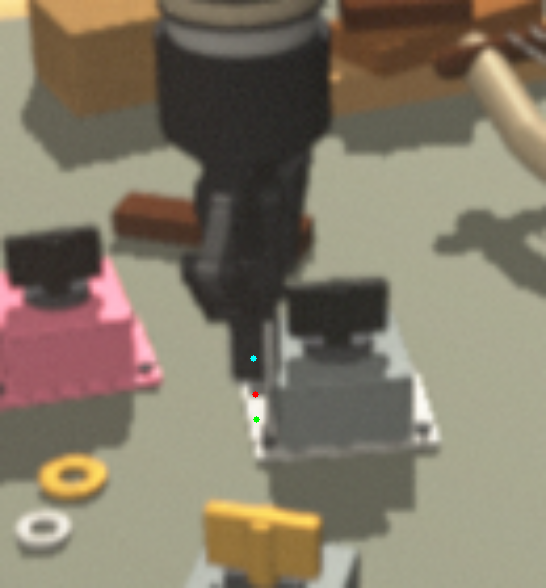

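Shut, the tips also appear about 9 px above the expected spot. Either the true height is about 20 mm more than reported, or y is about 30 mm off. Descending open to TCP 0.078 is clear in both cases, so I'll do that and look at it relative to the key.

Request:
send_rows(
  moves="0 0 -0.003 0 0 0 1;0 0 -0.003 0 0 0 1;0 0 -0.003 0 0 0 1;0 0 -0.003 0 0 0 1;0 0 -0.003 0 0 0 1;0 0 -0.003 0 0 0 1;0 0 -0.003 -0.005 0 0.1 1;0 0 -0.003 -0.005 0 0.2 1;0 0 -0.003 -0.005 0 0.3 1;0 0 -0.003 -0.005 0 0.4 1;0 0 -0.003 -0.005 0 0.42 1;0 0 -0.003 -0.005 0 0.42 1",
  newtons=25,
)

```text
time: 5.08
eef_pos: [0.4888, -0.0166, 0.0788]
tcp_rot: [0.205, 0.979, 0.0, 0.0]
contact_force: [0.3, -0.3, 1.3]
opening: 1.003
finger_force: 0.0
```

```bash
python3 rel.py
python3 - <<'E'
from h import *
print(ctrl.finger_overhang)
c=cam("side"); im=c["image"]
cv2.imwrite("pics/s5.png",cv2.resize(im[120:240,180:310,::-1],None,fx=5,fy=5,interpolation=cv2.INTER_CUBIC))
E
```

```text
5.075 [ 0.48882887 -0.01663574  0.07884059] yaw 156.3988084943592 tilt z [ 5.82271784e-06  1.10447156e-06 -1.00000000e+00] rel units [0.00148954 0.00554628 0.00420297]
q6 -1.4006838059846491 F [ 0.29382632 -0.33736949  1.3235931 ] T [-0.05494581 -0.02454233  0.0001849 ] 1.0032386942072904 0.0
0.014
```

View pics/s5.png

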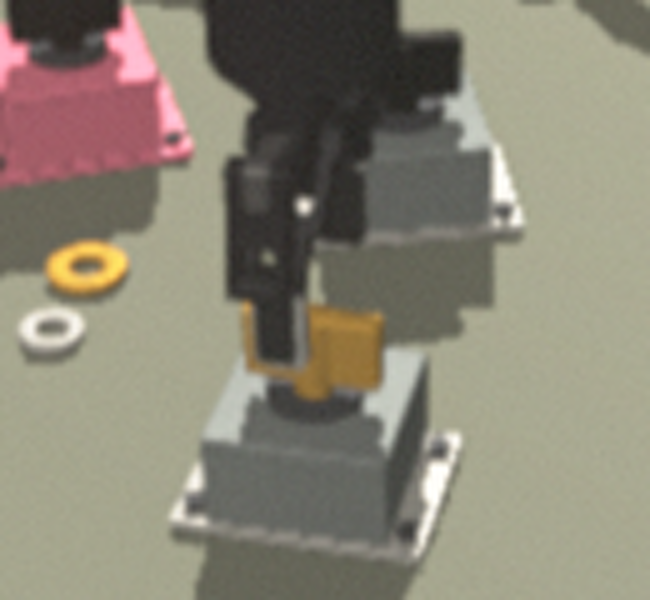

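The near fingertip is at crop (280,365), in front of the key, and the far one at about (345,240). The midpoint is near the key top, so the tips are probably about 20 mm higher than reported. A gentle close here will show whether the key is centred in y.

Request:
send_rows(
  moves="0 0 0 0 0 0 0;0 0 0 0 0 0 -0.4;0 0 0 0 0 0 -0.6;0 0 0 0 0 0 -0.6;0 0 0 0 0 0 -0.6;0 0 0 0 0 0 -0.6",
  newtons=20,
)

```text
time: 5.88
eef_pos: [0.4886, -0.0166, 0.0786]
tcp_rot: [0.205, 0.979, 0.0, -0.0]
contact_force: [-0.0, -0.8, -0.8]
opening: 0.202
finger_force: 0.0
```

```bash
python3 rel.py
python3 - <<'E'
from h import *
c=cam("side"); im=c["image"]
cv2.imwrite("pics/s6.png",cv2.resize(im[140:230,190:300,::-1],None,fx=6,fy=6,interpolation=cv2.INTER_CUBIC))
E
```

```text
5.875 [ 0.48863363 -0.01657813  0.07858157] yaw 156.39741285048942 tilt z [-9.51961378e-05  4.53986461e-05 -9.99999994e-01] rel units [0.00047948 0.00567315 0.00290794]
q6 -1.4006636300990356 F [-0.04872914 -0.77274287 -0.78849656] T [ 0.07470327  0.05126005 -0.02810174] 0.20197123340416695 0.0
```

View pics/s6.png

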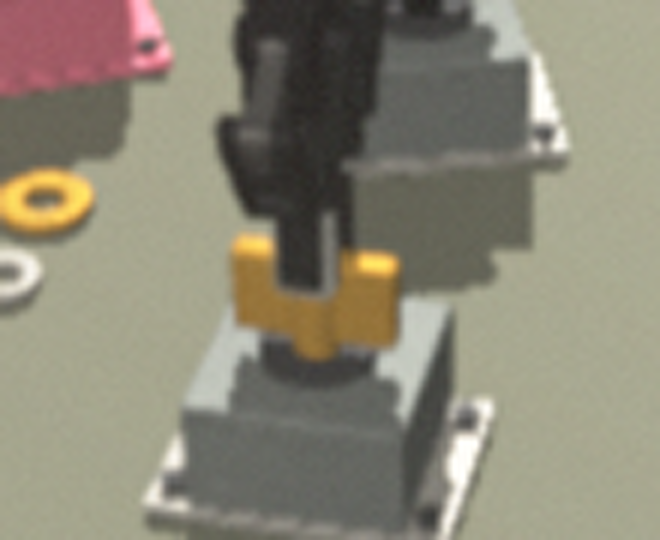

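The fingers straddle the key evenly. The near tip is at crop (305,290) on its front face and the far one behind it. The tip is about 11–13 mm below the key's top edge, so true heights are about 18 mm above nominal. I'll lower 12 mm with force feedback, then grip.

Request:
send_rows(
  moves="0 0 0 -0.01 0.005 0.02 -0.6;0 0 0 -0.01 0.005 0.04 -0.6;0 0 0 -0.01 0.005 0.06 -0.6;0 0 0 -0.01 0.005 0.06 -0.6",
)

```text
time: 6.42
eef_pos: [0.4905, -0.0164, 0.066]
tcp_rot: [0.205, 0.979, 0.0, -0.001]
contact_force: [0.3, 0.4, -0.1]
opening: 0.201
finger_force: 0.0
```

Request:
send_rows(
  moves="0 0 0 0 0 0 -1;0 0 0 0 0 0 -1;0 0 0 0 0 0 -1;0 0 0 0 0 0 -1",
  newtons=50,
)

```text
time: 6.92
eef_pos: [0.4909, -0.0158, 0.0664]
tcp_rot: [0.205, 0.979, 0.001, -0.0]
contact_force: [2.0, 6.1, -2.9]
opening: 0.129
finger_force: 51.5
```

```bash
python3 rel.py
```

```text
6.925 [ 0.49088658 -0.015785    0.0664314 ] yaw 156.3541151032452 tilt z [ 2.32096461e-04  1.50678597e-03 -9.99998838e-01] rel units [ 0.00923511 -0.0023928  -0.05784299]
q6 -1.3990978070002575 F [ 2.01862545  6.11202994 -2.86130448] T [ 0.71058098 -0.28262496 -0.10765586] 0.12910069053966758 51.51936113834381
```

Gripped at about 11 mm, which fits the 12 mm bar. Now feeling: 9° counter-clockwise (negative about tool z), then 9° the other way.

Request:
send_rows(
  moves="0 0 -0.01 0 0 0 -1;0 0 -0.02 0 0 0 -1;0 0 -0.025 0 0 0 -1;0 0 -0.025 0 0 0 -1",
)

```text
time: 7.42
eef_pos: [0.491, -0.0154, 0.0664]
tcp_rot: [0.127, 0.992, 0.001, 0.0]
contact_force: [2.4, 6.2, -3.0]
opening: 0.132
finger_force: 51.5
```

```bash
python3 rel.py
```

```text
7.425 [ 0.49103077 -0.01542455  0.06643458] yaw 165.3588848864116 tilt z [ 6.77114864e-04  2.18689434e-03 -9.99997380e-01] rel units [ 0.00972285 -0.00279928 -0.05783464]
q6 -1.5564416801872307 F [ 2.42855068  6.16057751 -2.98986501] T [ 0.91568767 -0.38585494 -0.16135808] 0.13188733719269857 51.47576451301575
```

Request:
send_rows(
  moves="0 0 0.015 0 0 0 -1;0 0 0.03 0 0 0 -1;0 0 0.045 0 0 0 -1;0 0 0.05 0 0 0 -1;0 0 0.05 0 0 0 -1",
)

```text
time: 8.05
eef_pos: [0.4907, -0.0161, 0.0664]
tcp_rot: [0.28, 0.96, 0.0, -0.0]
contact_force: [1.0, 4.1, -1.6]
opening: 0.124
finger_force: 51.5
```

```bash
python3 rel.py
```

```text
8.05 [ 0.49071357 -0.0160635   0.06641692] yaw 147.48100735646545 tilt z [-3.53181423e-04  6.44755825e-04 -9.99999730e-01] rel units [ 0.00877649 -0.00220965 -0.05791053]
q6 -1.2436329092202945 F [ 0.998619    4.08922181 -1.57591746] T [ 0.73213114 -0.20365845  0.1498332 ] 0.12418416380322467 51.4927875995636
```

Both sides show only friction (about 0.15 N m) so far. Going further, to ±15°.

Request:
send_rows(
  moves="0 0 0.01 0 0 0 -1;0 0 0.018 0 0 0 -1;0 0 0.018 0 0 0 -1",
)

```text
time: 8.43
eef_pos: [0.4908, -0.0159, 0.0665]
tcp_rot: [0.33, 0.944, -0.0, -0.0]
contact_force: [2.6, 6.2, -2.4]
opening: 0.129
finger_force: 69.9
```

```bash
python3 rel.py
```

```text
8.425 [ 0.49077854 -0.015916    0.06653529] yaw 141.47590875448498 tilt z [-3.80061361e-04 -8.81427869e-04 -9.99999539e-01] rel units [ 0.00823826 -0.00396455 -0.05732196]
q6 -1.1365911054908542 F [ 2.59615405  6.18850658 -2.44534334] T [ 1.11663234 -0.3371095   1.70544943] 0.12894986620827792 69.87824412994087
```

Request:
send_rows(
  moves="0 0 -0.02 0 0 0 -1;0 0 -0.04 0 0 0 -1;0 0 -0.06 0 0 0 -1;0 0 -0.08 0 0 0 -1;0 0 -0.085 0 0 0 -1;0 0 -0.085 0 0 0 -1",
)

```text
time: 9.18
eef_pos: [0.4911, -0.0152, 0.0664]
tcp_rot: [0.074, 0.997, 0.002, 0.0]
contact_force: [2.3, 9.0, -3.2]
opening: 0.124
finger_force: 51.4
```

```bash
python3 rel.py
```

```text
9.175 [ 0.49109255 -0.01521263  0.06642818] yaw 171.46179716214485 tilt z [ 8.72407704e-04  3.02271147e-03 -9.99995051e-01] rel units [ 0.01010951 -0.00279385 -0.05787227]
q6 -1.6635968559737766 F [ 2.28449192  8.95161668 -3.1832486 ] T [ 1.16873926 -0.33141271 -0.09840659] 0.12448231492599908 51.425524950027466
```

Clockwise binds (1.7 N m at −15°), while counter-clockwise stays at friction. Turning counter-clockwise to about +58°.

Request:
send_rows(
  moves="0 0 -0.02 0 0 0 -1;0 0 -0.04 0 0 0 -1;0 0 -0.06 0 0 0 -1;0 0 -0.08 0 0 0 -1;0 0 -0.1 0 0 0 -1;0 0 -0.12 0 0 0 -1;0 0 -0.12 0 0 0 -1;0 0 -0.12 0 0 0 -1",
)

```text
time: 10.18
eef_pos: [0.4907, -0.0134, 0.0664]
tcp_rot: [-0.298, 0.955, 0.003, 0.001]
contact_force: [2.6, 13.7, -1.3]
opening: 0.126
finger_force: 51.6
```

```bash
python3 rel.py
```

```text
10.175 [ 0.4907165  -0.01342719  0.06642665] yaw -145.30474661513375 tilt z [-7.45177162e-05  6.35625415e-03 -9.99979796e-01] rel units [ 0.01274986 -0.00333081 -0.05793079]
q6 -2.4185930419407073 F [ 2.57787208 13.70967133 -1.30487752] T [ 2.12507625 -0.41135404  0.15729004] 0.12551556872827258 51.648513078689575
```

At +58°. Releasing, retreating upward, then checking.

Request:
send_rows(
  moves="0 0 0 0 0 0 -0.4;0 0 0 0 0 0 -0.2;0 0 0 0 0 0 0;0 0 0 0 0 0 0.3;0 0 0 0 0 -0.15 0.3;0 0 0 0 0 -0.4 0.3;0 0 0 0 0 -0.7 0.3;0 0 0 0 0 -0.7 0.3",
)

```text
time: 11.18
eef_pos: [0.4945, -0.0176, 0.2132]
tcp_rot: [-0.298, 0.954, -0.003, 0.005]
contact_force: [0.1, -0.2, -1.6]
opening: 0.643
finger_force: 0.0
```

Request:
send_rows(
  moves="0 0 0 0.3 0.3 0 0.3;0 0 0 0.6 0.5 0 0.3;0 0 0 0.9 0.7 0 0.3;0 0 0 1 0.8 0 0.3;0 0 0 1 0.8 0 0.3;0 0 0 1 0.8 0 0.3",
)

```text
time: 11.92
eef_pos: [0.2515, 0.0011, 0.2213]
tcp_rot: [-0.298, 0.955, 0.002, -0.005]
contact_force: [-0.2, 0.7, -0.7]
opening: 0.651
finger_force: 0.0
```

```bash
python3 rel.py
python3 - <<'E'
from h import *
a=cam("side")["image"][160:360,150:370,::-1]; b=cam("top")["image"][120:260,130:370,::-1]
b=cv2.resize(b,(600,350)); a=cv2.resize(a,(275,250)); c=np.zeros((600,600,3),np.uint8); c[:350]=b; c[350:,:275]=a
cv2.imwrite("pics/f.png",c)
E
```

```text
11.925 [0.25154611 0.00110415 0.22134999] yaw -145.30902361771348 tilt z [-1.03352782e-02 -6.22348300e-05 -9.99946588e-01] rel units [-0.93504429 -0.74811735  0.70444605]
q6 -2.5798053353399717 F [-0.20757734  0.66556965 -0.7115781 ] T [-0.00456967  0.02196554  0.03242571] 0.6511452498356045 0.0
```

View pics/f.png

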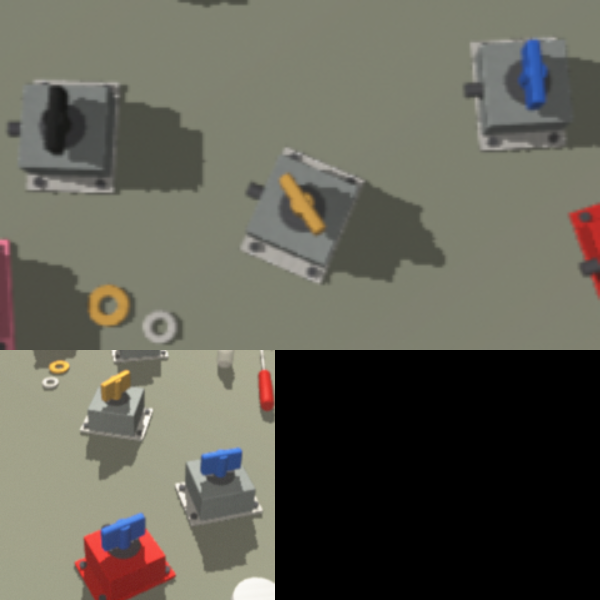

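The brass key at (302,205) now leans about 34° to the other side, which is about 57° of turn. The black and blue keys are unchanged, and the arm is clear.

```bash
python3 -c "
from plant import ctrl; print(ctrl.sign_off())"
```

```text
the job is handed in; nothing more can be done
None
```

The brass key gives counter-clockwise (it binds clockwise) and is left turned about 57° that way; the black and blue keys were untouched, the arm is clear, and I handed the job in at about 12 s of the 38 s allowed, with no verdict returned.

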